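# Probe check of the scanner turntable's reference ring

## Robot

A 6-joint arm with a two-finger parallel gripper is mounted at the origin on the work surface. World frame = base frame: x ahead of the robot, y to its left, z up, the work surface at z = 0. Lengths are in m, angles in rad, forces in N, time in s.
With the tool pointing down it reaches from about 0.25 to 0.725 m from the base axis. Payload 4 kg.
Tool frame: the origin (TCP) lies midway between the tips of the shut fingers; the grasp point (between the pads) lies 19 mm behind it (bot.grasp_offset is the distance from the TCP to the grasp point, in m); z points along the fingers, y is the direction in which the jaws open and shut (so a half turn about z gives the same grasp; the last joint's range is limited). The gripper opens to 85 mm and grips with 20 to 120 N. Pads are 22 mm wide; open, the fingers measure 114 mm over their backs; the gripper's body (76 mm by 85 mm) begins 54 mm behind the grasp point. The pads swing forward as they close: fully open they stand 13 mm farther back than shut.
Start: joints at [-1.204, 0.241, 0.005, 1.335, 0, 1.571], TCP at [0.179, -0.467, 0.231] pointing down, gripper open.
Joint ranges: [-2.72, 2.72], [-1.05, 1.87], [-1.09, 1.28], [-1.99, 2.15], [-1.42, 1.44], [-3.14, 3.14]. Speed limits (rad/s): [2.79, 2.79, 3.14, 3.14, 3.14, 3.14].

## Interface

Orientations are given as a unit quaternion [x, y, z, w].
In Python, from workcell import sensors, optics, bot gives the robot as it stands.
- The arm moves only by the tool apply_moves, never from a script. Its argument "plan" is one flat list of numbers, 6 for each row, row after row: the shift along the tool's x, y, z in m, then the turn, a rotation vector about the tool's x, y, z in rad. In form: [tx, ty, tz, ax, ay, az, tx, ty, tz, ax, ay, az, ...]. A call has 1 to 12 rows; each row is the pose to reach, as a shift and turn from the pose commanded when the call began, along the tool's axes at that moment; what a row does not reach only later rows make up. A row lasts 1/12 s, in which the tool goes at most 41.7 mm and 7.16 degrees, less where a joint would pass 70% of its speed; a pose out of reach is approached as far as the arm can. A call with a gripper value outside its range is refused whole. "grip" is the finger opening in m, from 0 to 0.0854, set as the call begins (left out, the last holds). The fingers move at their own pace and stop on an object; the grip force is fixed at half the most. Time passes only in rows, so rows that repeat a pose let the fingers close. It gives the time, the measured TCP pose, the force and the opening at its end, in the units of the state.
- sensors.get_obs(): the state, without advancing time (a new reading comes with each control period).
- optics.camera(name): name is "scene" or "top"; returns a dict with "pixels" (420x560x3 uint8, red, green, blue), "fx", "fy", "cx", "cy" (pixels), "k1" (the pictures are not rectified: a ray, as slopes to the right and down, at radius r is drawn at 1 + k1 r^2 times it, then the intrinsics apply), "pose" (4x4, takes a point from camera to world coordinates). Camera axes: x right, y up, looking along -z (the intrinsics and any distortion apply to the point x, -y, -z); pixel columns grow to the right and rows downward; lengths in m; the calibration is good to about 2 mm. A picture is of the moment at which its call begins. There is no depth.
- bot.job_done(): hands the job in, once; it reports no verdict.
The state is a dict: "clock": time; "joint_pos": joint angles; "joint_vel": joint speeds; "tau": joint torques, N m; "eef_pos": TCP position; "tool_rot": TCP orientation; "ft_force": force on the tool from outside, world axes, zero at the start; "ft_torque": the same for the moment, N m; "grip_width": finger opening in m.
Only numpy, scipy, OpenCV 4.12 (cv2) and the standard library are available. Lean on these libraries where they do the work, as an engineer would, in place of code of your own. Each camera call takes 0.05 s, during which the arm holds its last target.

## Task

Check the scan turntable: slide the blue-flanged reference ring, flange down, over the turntable's upright spindle until it sits fully home, and let go of it. Then take the orange spring probe out of its stand and, holding it upright, press its tip lightly on the red dot of the ring (not on a white one) so that the spring tip is pushed in about half way; finish while still holding it there. Leave the dental cast, the mouse and the black puck where they are.

Things in the scene. Friction and masses are not known exactly. Their poses are not given: they have to be found in the camera images.
- turntable: Black round scanner turntable, fixed to the bench: disc 180 mm in diameter, 45 mm high, with a white line round it and a bright steel spindle standing in its centre. Origin at the centre of its underside, on the bench; z up.
- seat (a point): Centre of the turntable's flat top, at the spindle's foot, 45 mm above the bench; the ring's underside rests here when fully home. The flat top is 160 mm in diameter.
- spindle_top (a point): Top of the spindle, 52 mm above the seat (97 mm above the bench). The spindle is 16 mm in diameter; its last 6 mm taper to 8 mm.
- ring: Loose reference ring, about 150 g, 44 mm tall: blue flange 76 mm in diameter and 8 mm thick at the bottom, above it a plain aluminium hub 40 mm in diameter and 36 mm tall (the place to grip). Straight bore 20 mm in diameter right through. Starts flange down on the bench, any yaw. Origin at the centre of its underside; z up through the bore; x points to the red dot.
- dot (a point): Centre of the red dot (10 mm in diameter) on the flange's upper face, 30 mm from the ring's axis along the ring's x and 8 mm above its underside. Three smaller white dots (7 mm) at the same radius, at 90, 180 and 270 degrees, are not to be used.
- stand: Grey probe stand, fixed to the bench: block 76 x 76 mm, 62 mm high, with an upright hole 18 mm in diameter through its centre. Origin at the centre of its underside. Ring and stand may be on either side of the turntable.
- probe: Loose spring probe, 130 g, upright in the stand: black collar 34 mm across, 6 mm thick, resting on the stand's top; above it an orange round barrel 24 mm across, 64 mm long (grip here) and a small cap 6 mm tall; below it a steel nose 14 mm across, 20 mm long, then the spring stylus 5 mm across. Origin on the axis at the collar's underside (62 mm above the bench in the stand); z up.
- probe_grip (a point): Middle of the orange barrel, on its axis, 38 mm above the probe's origin.
- tip (a point): Lowest point of the red ball (8 mm in diameter) at the stylus' end; 55 mm below the probe's origin when the stylus is out. It moves with the stylus.
- stylus (a joint): How far the spring stylus is pushed into the probe: 0 fully out, 0.010 m fully in, along the probe's axis. Starts to yield at 1 N, then 0.4 N per mm (5 mm = half way = 3 N).
- cast: Bystander: cream plaster dental cast, about 60 mm across, 26 mm tall. Origin at the centre of its underside.
- mouse: Bystander: black computer mouse, 100 x 60 x 32 mm. Origin at the centre of its underside.
- puck: Bystander: black sample puck with a metal rim, 60 mm in diameter, 31 mm tall. Origin at the centre of its underside.
Mind the look-alikes: they are no part of the job. Several things have the shape of the turntable; the one meant has the colours described above.

How it is judged:
On the way, in this order (a step that is already met when the one before it is completed fails the run):
1. the ring sits fully home on the turntable, over the spindle, and has been let go (horizontal distance between ring and seat below 0.0035 m and z of ring in the frame of seat between -0.002 and 0.002 m and angle between ring's own z axis and vertical below 0.06 rad and contact force between the fingers and ring below 0.1 N), for 0.2 s.
2. the probe is lifted out of its stand, held in the gripper (height (world z) of tip above 0.07 m and contact force between the fingers and probe above 0.5 N), for 0.2 s.
At the end, for the whole second after the job is handed in: Ring home (3.5 mm off axis, 2 mm off seat, 0.06 rad), not gripped; gripper holds the probe still, upright within 0.12 rad, clear of stand and turntable, tip within 5 mm of the red dot, stylus in 2 to 8 mm, force 1 to 6 N; cast, mouse, puck within 30 mm of their starts (all of step 1 and horizontal distance between tip and dot below 0.005 m and z of tip in the frame of dot below 0.003 m and angle between probe's own z axis and vertical below 0.12 rad and value of joint stylus between 0.002 and 0.008 m and contact force between probe and ring between 1 and 6 N and contact force between the fingers and probe above 0.5 N and contact force between probe and stand below 0.1 N and contact force between probe and turntable below 0.1 N and linear speed of probe below 0.02 m/s and distance of each of cast, mouse, puck from where it was at the start of the episode below 0.03 m); the arm keeps its last pose, push and grip.
It fails at once if the probe is pressed on the ring with more than 12 N (contact force between probe and ring above 12 N).
It fails at once if the plaster dental cast is disturbed (moved more than 30 mm) (distance of cast from where it was at the start of the episode above 0.03 m).
It fails at once if the computer mouse is disturbed (moved more than 30 mm) (distance of mouse from where it was at the start of the episode above 0.03 m).
It fails at once if the black sample puck is disturbed (moved more than 30 mm) (distance of puck from where it was at the start of the episode above 0.03 m).
It also fails if it takes over 58 s, if anything falls off the work surface, if the arm or the gripper's body presses on something with over 40 N, if the wrist force passes 120 N, or if a joint passes its speed limit or range.

## Working session

There is one attempt and no reset: what is moved stays moved. The work goes in short steps, Python scripts to look and compute and a tool call to move; the robot and the scene stay as the last step left them, time stands still between calls to the robot, and variables do not carry over. Pictures are saved under pics/ and viewed, and the job is handed in when it is done.

Besides the shell and the picture viewer there is one more tool, called as name(argument=value, ...) on one line, values as JSON. apply_moves: Moves the arm, as the interface text tells. Its arguments: {"type":"object","properties":{"plan":{"type":"array","items":{"type":"number"}},"grip":{"type":"number"}},"required":["plan"]}

```bash
mkdir -p pics; ls; cat > h.py <<'E'
import numpy as np, cv2
from workcell import sensors, optics, bot
def snap(name,fn):
    c=optics.camera(name); cv2.imwrite('pics/'+fn,cv2.cvtColor(c['pixels'],cv2.COLOR_RGB2BGR))
    np.savez('pics/'+fn+'.npz',**{k:np.array(v) for k,v in c.items()}); return c
def load(fn): 
    d=np.load('pics/'+fn+'.npz'); return {k:d[k] for k in d}
def proj(c,p):
    p=np.atleast_2d(p); P=np.array(c['pose']); q=(p-P[:3,3])@P[:3,:3]
    a=q[:,0]/-q[:,2]; b=-q[:,1]/-q[:,2]; s=1+c['k1']*(a*a+b*b)
    return np.c_[c['fx']*a*s+c['cx'],c['fy']*b*s+c['cy']]
def unproj(c,uv,z):
    P=np.array(c['pose']);K=np.array([[c['fx'],0,c['cx']],[0,c['fy'],c['cy']],[0,0,1.]])
    x,y=cv2.undistortPoints(np.array([[uv]],float),K,np.array([float(c['k1']),0,0,0]))[0,0]
    d=P[:3,:3]@np.array([x,-y,-1]); o=P[:3,3]; t=(z-o[2])/d[2]; return o+t*d
E
python3 - <<'E'
from h import *
for n in ('scene','top'):
    c=snap(n,n+'0.png'); print(n,c['fx'],c['cx'],c['cy'],c['k1'],np.round(c['pose'],3).tolist())
print(sensors.get_obs()); print(bot.grasp_offset,dir(bot))
E
```

```text
pics
scene 536.936648910117 286.9886631391827 212.86470903600787 -0.2083582728560793 [[-0.09, -0.788, 0.609, 1.285], [0.996, -0.067, 0.06, 0.134], [-0.006, 0.612, 0.791, 1.049], [0.0, 0.0, 0.0, 1.0]]
top 380.18617410617543 272.1339984803737 217.0374852738187 -0.04492926019770348 [[-0.02, 0.986, -0.166, 0.371], [-1.0, -0.02, 0.002, 0.024], [-0.002, 0.166, 0.986, 1.144], [0.0, 0.0, 0.0, 1.0]]
{'clock': 0.1, 'joint_pos': array([-1.20404261e+00,  2.41337331e-01,  3.89042591e-03,  1.33520831e+00,
       -1.39431193e-05,  1.57078804e+00]), 'joint_vel': array([ 0.00021343, -0.00032845,  0.00180355, -0.00034869,  0.00125252,
        0.00057953]), 'tau': array([ 2.71006029e-04, -3.73136616e+01,  2.53010809e+01,  1.08266092e-02,
        3.30533408e-05,  1.93785660e-06]), 'eef_pos': array([ 0.17909096, -0.46623281,  0.23051415]), 'tool_rot': array([ 9.83232346e-01,  1.82354845e-01, -1.76336056e-04, -9.12591411e-04]), 'ft_force': array([-0.29962173, -0.48886736,  0.95240427]), 'ft_torque': array([-0.01031751,  0.0374283 , -0.02542147]), 'grip_width': 0.08501114982592939}
0.0187 ['Unreachable', '__class__', '__delattr__', '__dict__', '__dir__', '__doc__', '__eq__', '__format__', '__ge__', '__getattribute__', '__getstate__', '__gt__', '__hash__', '__init__', '__init_subclass__', '__le__', '__lt__', '__module__', '__ne__', '__new__', '__reduce__', '__reduce_ex__', '__repr__', '__setattr__', '__sizeof__', '__str__', '__subclasshook__', '__weakref__', 'grasp_offset', 'job_done']
```

View pics/scene0.png

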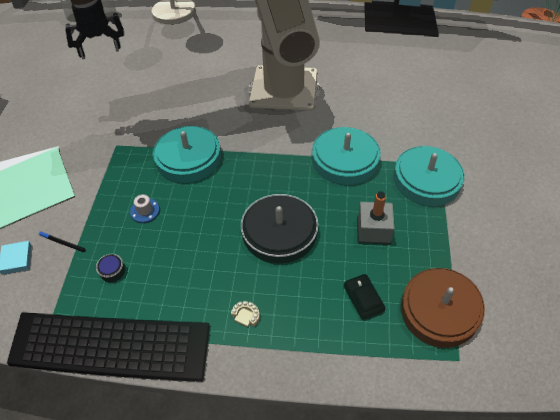

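View pics/top0.png

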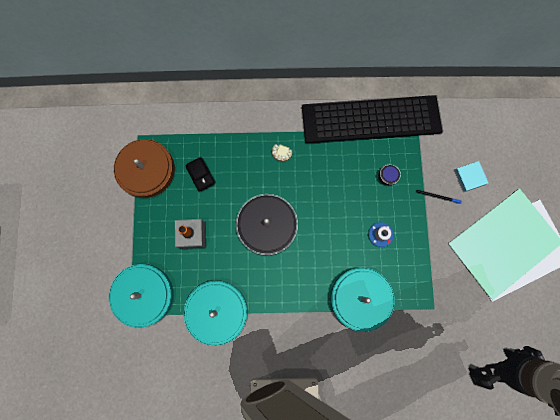

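Turntable candidates in the top picture are black (267,224), teal (140,296), (215,313) and (362,299), and brown (143,167). The black one with the white line matches the description. The ring is at (381,234); the puck at (390,174) is its look-alike. The probe is at (187,232). I'll check these in close crops.

```bash
python3 - <<'E'
import cv2,numpy as np
a=cv2.imread('pics/top0.png');b=cv2.imread('pics/scene0.png')
def z(i,x,y,w,h): return cv2.resize(i[y:y+h,x:x+w],(390,290),interpolation=cv2.INTER_CUBIC)
o=np.vstack([np.hstack([z(a,355,212,54,40),z(a,230,192,81,60)]),np.hstack([z(b,117,188,54,40),z(b,230,180,108,80)])])
cv2.imwrite('pics/crop0.png',o)
E
```

```text
(no output)
```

View pics/crop0.png

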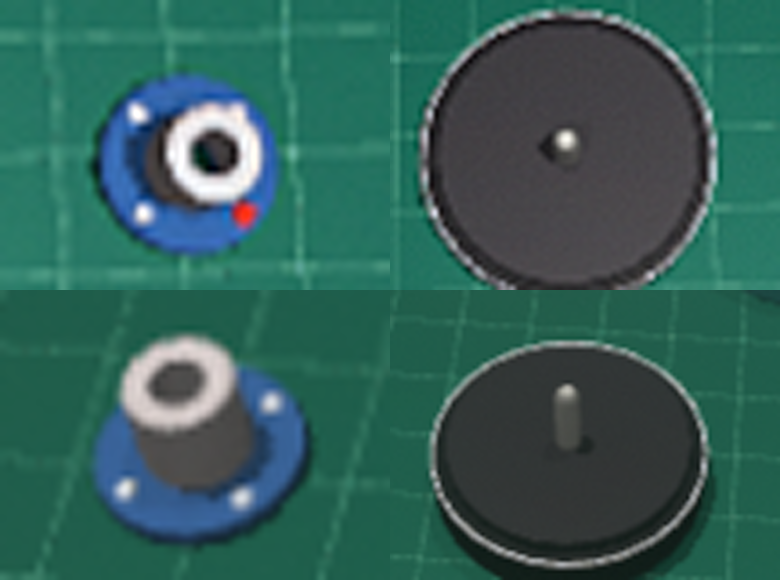

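The crops confirm the black turntable with its white line and steel spindle. The ring has a blue flange, with the red dot near top pixel (389,241.6). Next I'll work out positions.

```bash
cat >> h.py <<'E'
from scipy.optimize import least_squares
T=np.linspace(0,2*np.pi,180,endpoint=False)
def circ(x,y,z,r): return np.c_[x+r*np.cos(T),y+r*np.sin(T),0*T+z]
def hc(pts):
    h=cv2.convexHull(np.float32(pts).reshape(-1,1,2)); m=cv2.moments(h); return np.array([m['m10'],m['m01']])/m['m00'],m['m00']
def fitc(c,mask,roi,circs):
    x0,y0,x1,y1=roi; m=np.zeros(mask.shape,np.uint8); m[y0:y1,x0:x1]=mask[y0:y1,x0:x1]
    n,l,s,_=cv2.connectedComponentsWithStats(m); k=1+np.argmax(s[1:,4]); m=(l==k).astype(np.uint8)
    ys,xs=np.nonzero(m)
    pts=np.concatenate([np.c_[xs+a,ys+b] for a in(-.5,.5) for b in(-.5,.5)])
    ce,ar=hc(pts)
    f=lambda p: hc(proj(c,np.vstack([circ(p[0],p[1],z,r) for z,r in circs])))[0]-ce
    g=unproj(c,ce,0.02)[:2]
    s=least_squares(f,g,diff_step=1e-3); return s.x,ar,hc(proj(c,np.vstack([circ(s.x[0],s.x[1],z,r) for z,r in circs])))[1]
E
python3 - <<'E'
from h import *
for n in('top','scene'):
    c=load(n+'0.png'); im=c['pixels']; hsv=cv2.cvtColor(im,cv2.COLOR_RGB2HSV)
    H,S,V=[hsv[...,i].astype(int) for i in range(3)]
    blue=((H>100)&(H<125)&(S>110)&(V>60)).astype(np.uint8)
    R=(355,212,410,252) if n=='top' else (117,188,171,228)
    print(n,'ring',fitc(c,blue,R,[(0,.038),(.008,.038)]))
    R=(230,185,305,260) if n=='top' else (230,180,330,265)
    green=(H>65)&(H<95)&(S>90)
    tt=((~green)).astype(np.uint8)
    wh=((S<70)&(V>130)).astype(np.uint8)
    print('tt body',fitc(c,tt,R,[(0.0,.09),(.045,.08)]))
    for z in(.03,.035,.04,.045): print('white',z,fitc(c,wh,R,[(z,.09)]))
    o=((H<18)&(S>130)&(V>70)).astype(np.uint8)
    R=(172,215,210,250) if n=='top' else (355,185,400,245)
    print('barrel',fitc(c,o,R,[(.068,.012),(.132,.012)]))
c=load('top0.png'); print('dot',unproj(c,(388.9,241.6),.008)); print('sp',unproj(c,(266.5,220.9),.096))
c=load('scene0.png'); print('sp',unproj(c,(279,206.3),.097),unproj(c,(279,224.5),.045))
E
```

```text
top ring (array([ 0.50335586, -0.30508413]), 500.5, 508.41117464075796)
tt body (array([0.5431086 , 0.03988362]), 3084.5, 2717.5901046516374)
white 0.03 (array([ 0.51650874, -0.04359213]), 77.5, 2889.2903179363348)
white 0.035 (array([ 0.51586601, -0.04328989]), 77.5, 2915.3745889530983)
white 0.04 (array([ 0.51522334, -0.04298765]), 77.5, 2941.813497438561)
white 0.045 (array([ 0.51458071, -0.04268541]), 77.5, 2968.6138656106777)
barrel (array([0.51236483, 0.2655579 ]), 99.0, 110.94634438445792)
scene ring (array([ 0.50381049, -0.30343265]), 553.5, 610.766039506183)
tt body (array([0.52525648, 0.03927787]), 4006.5, 4045.0805218275636)
white 0.03 (array([0.47688219, 0.1021528 ]), 194.5, 3402.2519602552056)
white 0.035 (array([0.48080838, 0.10230562]), 194.5, 3435.734439343447)
white 0.04 (array([0.48473437, 0.10245842]), 194.5, 3469.7130045746453)
white 0.045 (array([0.48866018, 0.10261121]), 194.5, 3504.197398808319)
barrel (array([0.51438334, 0.26673252]), 212.5, 257.6945737085771)
dot [ 0.47975227 -0.32779148  0.008     ]
sp [0.53652104 0.03813297 0.096     ]
sp [0.53522914 0.04159751 0.097     ] [0.54803108 0.04191983 0.045     ]
```

```bash
python3 - <<'E'
from h import *
for n in('top','scene'):
    c=load(n+'0.png'); im=c['pixels']; hsv=cv2.cvtColor(im,cv2.COLOR_RGB2HSV)
    H,S,V=[hsv[...,i].astype(int) for i in range(3)]
    # white ring: local bright unsaturated -> ellipse fit
    cx,cy=(267,224) if n=='top' else (279,224)
    pts=[]
    for t in np.linspace(0,2*np.pi,240,endpoint=False):
        e=(32,32) if n=='top' else (42,32)
        r=np.linspace(.85,1.12,60); xs=cx+r*e[0]*np.cos(t); ys=cy+r*e[1]*np.sin(t)
        w=(V-1.0*S).astype(np.float32); v=cv2.remap(w,xs.astype(np.float32)[None],ys.astype(np.float32)[None],cv2.INTER_LINEAR)[0]
        i=v.argmax()
        if v[i]>40: pts.append((xs[i],ys[i]))
    pts=np.array(pts); print(n,len(pts))
    for z in(.03,.037,.041,.045):
        W=np.array([unproj(c,p,z)[:2] for p in pts])
        s=least_squares(lambda p:np.hypot(W[:,0]-p[0],W[:,1]-p[1])-p[2],[.53,.04,.09],loss='soft_l1',f_scale=.002)
        print(z,s.x,np.std(s.fun))
    for nm,thr in(('sp',0),):
        R=(258,212,276,232) if n=='top' else (270,200,290,230)
        print(V[R[1]:R[3],R[0]:R[2]].tolist() if n=='top' else V[R[1]:R[3],270:290].tolist())
E
```

```text
top 240
0.03 [0.5385512  0.03875646 0.08916721] 0.0008126031475499192
0.037 [0.53749837 0.03866305 0.08860691] 0.000807497572536745
0.041 [0.53689675 0.03860967 0.08828674] 0.0008045801061644616
0.045 [0.53629514 0.03855629 0.08796657] 0.0008016626437862753
[[70, 67, 68, 68, 69, 68, 68, 68, 66, 69, 69, 69, 67, 70, 70, 71, 70, 70], [71, 66, 66, 70, 69, 70, 68, 70, 69, 69, 68, 71, 68, 73, 70, 70, 72, 69], [66, 67, 69, 72, 69, 69, 68, 68, 70, 69, 68, 70, 71, 69, 70, 69, 71, 72], [67, 69, 67, 68, 71, 70, 69, 69, 70, 71, 70, 72, 70, 70, 71, 70, 73, 69], [71, 68, 69, 69, 68, 69, 69, 69, 70, 70, 69, 70, 70, 67, 69, 69, 69, 71], [67, 70, 69, 69, 69, 68, 68, 68, 67, 64, 65, 68, 65, 67, 73, 72, 72, 72], [69, 69, 70, 70, 70, 69, 64, 66, 75, 71, 61, 61, 65, 66, 70, 69, 70, 71], [68, 70, 70, 71, 66, 54, 79, 143, 191, 166, 89, 62, 66, 67, 71, 71, 72, 70], [70, 70, 72, 69, 46, 38, 112, 203, 249, 222, 130, 69, 63, 67, 72, 71, 73, 72], [69, 70, 64, 51, 30, 44, 107, 193, 233, 204, 135, 76, 63, 68, 72, 71, 72, 72], [69, 71, 62, 30, 34, 37, 69, 137, 178, 151, 103, 75, 65, 69, 72, 73, 74, 71], [69, 70, 6
[... 2699 characters left out ...]
76, 75, 73, 59, 42, 38, 42, 50, 53, 54, 53], [54, 53, 54, 52, 49, 51, 64, 75, 76, 76, 74, 70, 54, 40, 38, 39, 46, 53, 53, 53], [53, 53, 53, 50, 49, 49, 54, 63, 69, 69, 64, 56, 43, 38, 37, 39, 47, 53, 54, 53], [53, 53, 52, 49, 50, 49, 50, 53, 55, 55, 54, 47, 38, 37, 38, 43, 51, 54, 53, 54], [54, 53, 51, 50, 49, 51, 50, 49, 49, 51, 53, 51, 48, 48, 48, 51, 53, 52, 53, 53], [54, 55, 52, 50, 49, 50, 51, 50, 51, 52, 54, 54, 53, 53, 53, 53, 54, 54, 53, 53], [54, 54, 53, 53, 53, 52, 53, 52, 53, 54, 54, 54, 53, 54, 53, 53, 53, 53, 53, 52], [54, 55, 53, 54, 53, 54, 55, 54, 54, 53, 53, 54, 53, 54, 52, 53, 53, 53, 53, 53], [54, 55, 54, 54, 54, 54, 54, 54, 54, 53, 55, 53, 53, 53, 53, 53, 54, 53, 54, 52]]
```

```bash
cat >> h.py <<'E'
from scipy.spatial.transform import Rotation as Ro
RD=np.array([[0,1,0],[1,0,0],[0,0,-1.]])  # tool x=+Y, y=+X, z=-Z
def rel(p,R=RD,Rl=None,pl=None):
    o=sensors.get_obs(); R0=Ro.from_quat(o['tool_rot']).as_matrix()
    print('at',np.round(o['eef_pos'],4),'t',o['clock'],'g',o['grip_width'],'F',np.round(o['ft_force'],2))
    print('rel',np.round(R0.T@(np.array(p)-o['eef_pos']),4),np.round(Ro.from_matrix(R0.T@R).as_rotvec(),4))
E
python3 -c "
from h import *
rel([.5035,-.3045,.14])"
```

```text
at [ 0.1791 -0.4662  0.2305] t 0.1 g 0.08501114982592939 F [-0.3  -0.49  0.95]
rel [ 0.3608 -0.0345  0.0906] [-1.600e-03 -1.100e-03 -1.204e+00]
```

apply_moves(plan=[0.036,-0.003,0.009,0,0,-0.12,0.072,-0.007,0.018,0,0,-0.24,0.108,-0.01,0.027,0,0,-0.36,0.144,-0.014,0.036,0,0,-0.48,0.18,-0.017,0.045,0,0,-0.6,0.217,-0.021,0.054,0,0,-0.72,0.253,-0.024,0.063,0,0,-0.84,0.289,-0.028,0.072,0,0,-0.96,0.325,-0.031,0.081,0,0,-1.08,0.361,-0.0345,0.0906,-0.0016,-0.0011,-1.204,0.361,-0.0345,0.0906,-0.0016,-0.0011,-1.204,0.361,-0.0345,0.0906,-0.0016,-0.0011,-1.204], grip=0.0854)

```text
clock: 1.1
eef_pos: [0.5046, -0.3032, 0.1389]
tool_rot: [0.706, 0.708, -0.001, -0.001]
ft_force: [-1.2, -0.7, 0.4]
grip_width: 0.0854
```

```bash
python3 -c "
from h import *
rel([.5035,-.3045,.06]); print(np.round(sensors.get_obs()['joint_pos'],3))
c=snap('top','t1.png');d=snap('scene','s1.png')
a=cv2.imread('pics/t1.png')[190:270,330:430];b=cv2.imread('pics/s1.png')[140:240,80:205]
cv2.imwrite('pics/c1.png',np.hstack([cv2.resize(a,(400,320)),cv2.resize(b,(400,320))]))
"
```

```text
at [ 0.5046 -0.3032  0.1389] t 1.1 g 0.08539689998231378 F [-1.23 -0.7   0.42]
rel [-0.0013 -0.0009  0.0789] [-0.0022  0.0002  0.003 ]
[-5.400e-01  4.680e-01  9.000e-02  1.194e+00 -1.000e-03  1.027e+00]
```

View pics/c1.png

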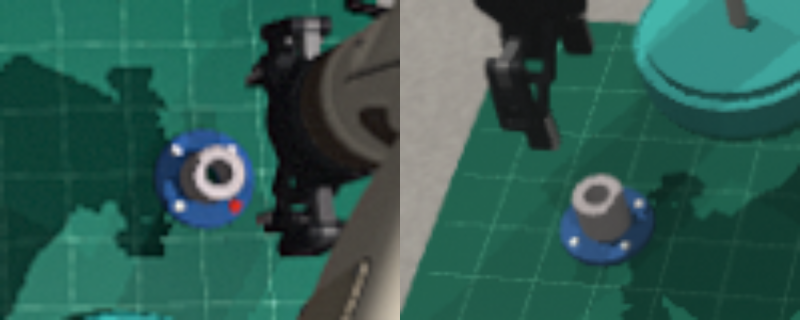

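```bash
python3 -c "
from h import *
for n in('t1.png','s1.png'):
    c=load(n); p=np.array([.5046,-.3032,.1389])
    print(n,proj(c,[p+[.046,0,.013],p+[-.046,0,.013],p]).round(1))
"
```

```text
t1.png [[394.1 209.8]
 [396.6 244.2]
 [393.8 227.6]]
s1.png [[125.5 186.4]
 [136.2 156.7]
 [132.2 175. ]]
```

apply_moves(plan=[0,0,0.025,0,0,0,0,0,0.05,0,0,0,0,0,0.075,0,0,0,0,0,0.095,0,0,0,0,0,0.11,0,0,0,0,0,0.12,0,0,0,0,0,0.126,0,0,0,0,0,0.126,0,0,0,0,0,0.126,0,0,0])

```text
clock: 1.95
eef_pos: [0.504, -0.306, 0.0155]
tool_rot: [0.708, 0.707, -0.0, 0.001]
ft_force: [0.5, -0.0, -1.2]
grip_width: 0.0848
```

```bash
python3 -c "
from h import *
rel([.5035,-.3045,.012])
c=snap('top','t2.png');d=snap('scene','s2.png')
a=cv2.imread('pics/t2.png')[190:270,330:430];b=cv2.imread('pics/s2.png')[140:240,80:205]
cv2.imwrite('pics/c2.png',np.hstack([cv2.resize(a,(400,320)),cv2.resize(b,(400,320))]))
rel([.5035,-.3045,.012])
"
```

```text
at [ 0.504  -0.306   0.0155] t 1.95 g 0.08483529656643901 F [ 0.47 -0.04 -1.22]
rel [ 0.0015 -0.0005  0.0035] [ 0.0015  0.0023 -0.0012]
at [ 0.5048 -0.306   0.0161] t 2.05 g 0.08574630239615001 F [ 0.02  0.24 -0.96]
rel [ 0.0015 -0.0013  0.0041] [ 0.0028  0.003  -0.0005]
```

View pics/c2.png

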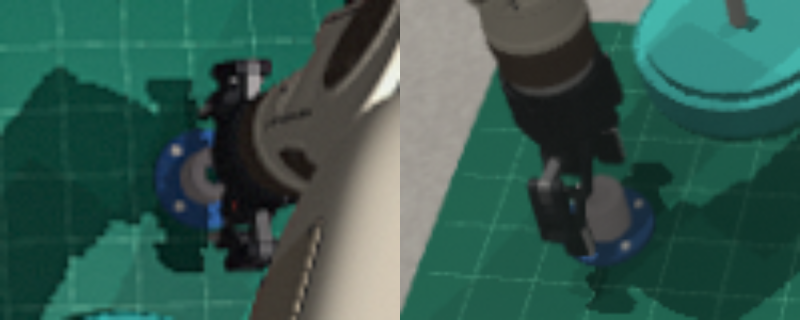

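```bash
python3 -c "
from h import *
c=load('s2.png'); p=np.array([.504,-.3055,.016])
print(proj(c,[p+[.043,.011,.013],p+[.043,-.011,.013],p+[.057,.011,.013],p+[.057,-.011,.013]]).round(1))
b=c['pixels'][175:235,110:180,::-1];cv2.imwrite('pics/c2b.png',cv2.resize(b,(700,600),interpolation=cv2.INTER_CUBIC))
"
```

```text
[[141.3 218.4]
 [132.8 217.7]
 [139.9 223. ]
 [131.3 222.3]]
```

View pics/c2b.png

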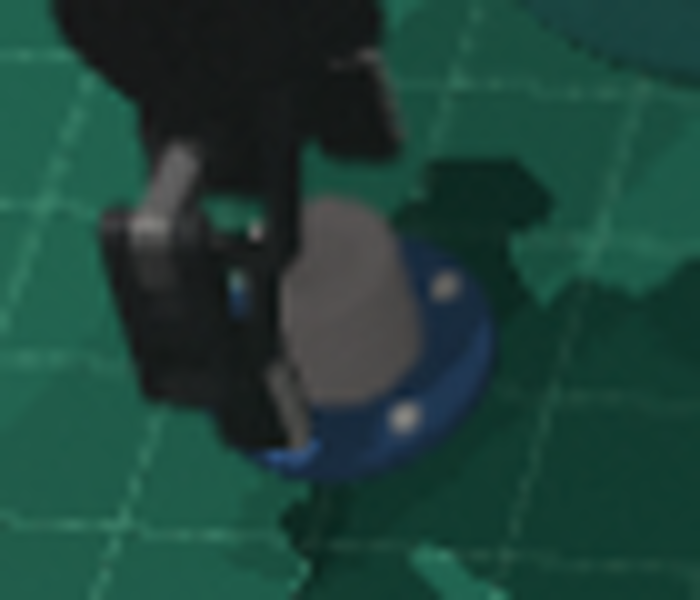

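apply_moves(plan=[0.0015,-0.0005,0.003,0,0,0,0.0015,-0.0005,0.003,0,0,0,0.0015,-0.0005,0.003,0,0,0,0.0015,-0.0005,0.003,0,0,0,0.0015,-0.0005,0.003,0,0,0,0.0015,-0.0005,0.003,0,0,0,0.0015,-0.0005,0.003,0,0,0,0.0015,-0.0005,0.003,0,0,0], grip=0.02)

```text
clock: 2.72
eef_pos: [0.504, -0.3039, 0.0123]
tool_rot: [0.707, 0.707, -0.0, 0.001]
ft_force: [0.0, 0.5, 4.8]
grip_width: 0.0383
```

apply_moves(plan=[0,0,-0.005,0,0,0,0,0,-0.02,0,0,0,0,0,-0.04,0,0,0,0,0,-0.06,0,0,0,0,0,-0.08,0,0,0,0,0,-0.1,0,0,0,0,0,-0.12,0,0,0,0,0,-0.13,0,0,0,0,0,-0.13,0,0,0,0,0,-0.13,0,0,0])

```text
clock: 3.55
eef_pos: [0.5033, -0.3036, 0.1413]
tool_rot: [0.707, 0.707, -0.0, 0.001]
ft_force: [-0.0, -0.2, -1.8]
grip_width: 0.0385
```

```bash
python3 -c "
from h import *
rel([.538,.0398,.14])
c=snap('top','t3.png');d=snap('scene','s3.png')
a=cv2.imread('pics/t3.png')[190:270,330:430];b=cv2.imread('pics/s3.png')[120:220,80:205]
cv2.imwrite('pics/c3.png',np.hstack([cv2.resize(a,(400,320)),cv2.resize(b,(400,320))]))
"
```

```text
at [ 0.5033 -0.3036  0.1413] t 3.55 g 0.038450295333805465 F [-0.03 -0.21 -1.83]
rel [0.3434 0.0347 0.0008] [ 0.0005  0.0017 -0.0001]
```

View pics/c3.png

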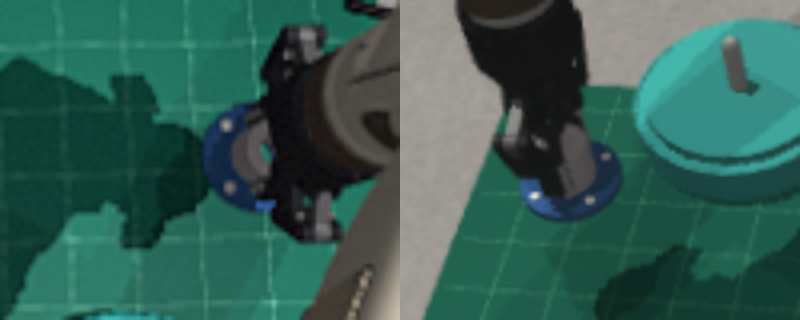

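apply_moves(plan=[0.01,0.001,0,0,0,0,0.035,0.003,0,0,0,0,0.07,0.007,0,0,0,0,0.11,0.011,0,0,0,0,0.15,0.015,0,0,0,0,0.19,0.019,0,0,0,0,0.23,0.023,0,0,0,0,0.27,0.027,0,0,0,0,0.305,0.031,0,0,0,0,0.33,0.033,0,0,0,0,0.3434,0.0347,0,0,0,0,0.3434,0.0347,0,0,0,0])

```text
clock: 4.65
eef_pos: [0.5374, 0.0431, 0.1401]
tool_rot: [0.705, 0.709, -0.001, -0.0]
ft_force: [0.1, 0.2, -1.0]
grip_width: 0.0386
```

apply_moves(plan=[0,0,0,0,0,0,0,0,0,0,0,0,0,0,0,0,0,0])

```text
clock: 4.9
eef_pos: [0.5378, 0.0386, 0.1408]
tool_rot: [0.708, 0.706, -0.001, 0.001]
ft_force: [0.2, -0.1, -1.4]
grip_width: 0.0385
```

```bash
python3 -c "
from h import *
rel([.538,.0398,.14])
c=snap('top','t4.png');d=snap('scene','s4.png')
a=cv2.imread('pics/t4.png')[180:260,220:320];b=cv2.imread('pics/s4.png')[130:250,210:360]
cv2.imwrite('pics/c4.png',np.hstack([cv2.resize(a,(400,320),interpolation=2),cv2.resize(b,(400,320),interpolation=2)]))
"
```

```text
at [0.5378 0.0386 0.1408] t 4.9 g 0.03849024334117657 F [ 0.18 -0.15 -1.37]
rel [0.0012 0.0002 0.0008] [-0.0001  0.0021 -0.0019]
```

View pics/c4.png

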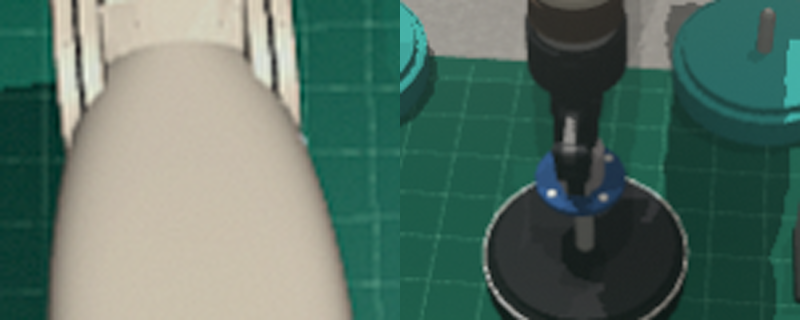

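```bash
python3 -c "
from h import *
c=load('s4.png'); im=c['pixels']; hsv=cv2.cvtColor(im,cv2.COLOR_RGB2HSV)
H,S,V=[hsv[...,i].astype(int) for i in range(3)]
blue=((H>100)&(H<125)&(S>90)&(V>40)).astype(np.uint8)
for zb in(.1265,.1285,.1305): print(fitc(c,blue,(255,170,305,220),[(zb,.038),(zb+.008,.038)]))
x,y,w,h=250,170,60,60
m=blue[y:y+h,x:x+w]*255
a=cv2.resize(im[y:y+h,x:x+w,::-1],(400,400),interpolation=2)
print(np.flatnonzero(m.any(0))[[0,-1]]+x,np.flatnonzero(m.any(1))[[0,-1]]+y)
cv2.imwrite('pics/c4b.png',np.hstack([a,cv2.cvtColor(cv2.resize(m,(400,400),interpolation=0),8)]))
# predicted outline
for X in((.5385,.0408),):
  q=proj(c,np.vstack([circ(*X,.1285,.038),circ(*X,.1365,.038)])); print(q.min(0),q.max(0))
"
```

```text
(array([0.53827534, 0.03846549]), 701.5, 796.6549511579797)
(array([0.53989772, 0.03867266]), 701.5, 800.1322047975846)
(array([0.54152011, 0.03887982]), 701.5, 803.6323309694417)
[261 294] [186 210]
[260.91796149 183.23398894] [295.42631664 212.15773266]
```

View pics/c4b.png

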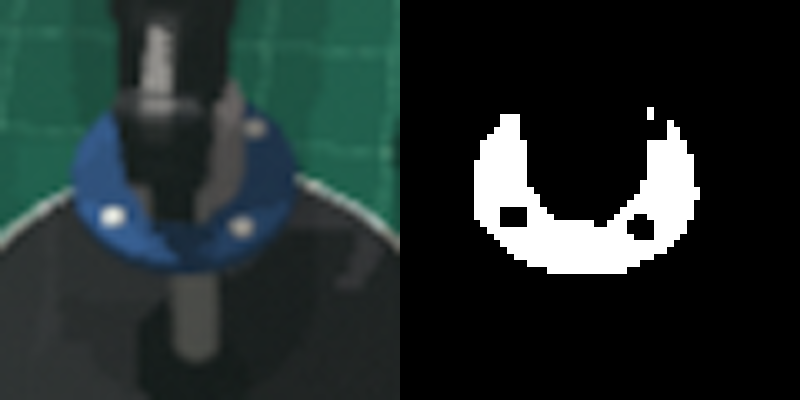

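```bash
cat >> h.py <<'E'
def lowfit(c,roi,zb,g,smin=90,vmin=40):
    hsv=cv2.cvtColor(c['pixels'],cv2.COLOR_RGB2HSV); H,S,V=[hsv[...,i].astype(int) for i in range(3)]
    m=((H>98)&(H<128)&(S>smin)&(V>vmin)).astype(np.uint8); x0,y0,x1,y1=roi; mm=0*m; mm[y0:y1,x0:x1]=m[y0:y1,x0:x1]
    n,l,s,_=cv2.connectedComponentsWithStats(mm); k=1+np.argmax(s[1:,4]); l=l==k
    ys,xs=np.nonzero(l); pts=np.array([(x,ys[xs==x].max()+.5) for x in np.unique(xs)]+[(xs[ys==y].min()-.5,y) for y in np.unique(ys)[4:-6]]+[(xs[ys==y].max()+.5,y) for y in np.unique(ys)[4:-6]],float)
    def f(p):
        h=cv2.convexHull(np.float32(proj(c,np.vstack([circ(p[0],p[1],zb,.038),circ(p[0],p[1],zb+.008,.038)]))))
        return np.array([cv2.pointPolygonTest(h,(float(a),float(b)),True) for a,b in pts])
    s=least_squares(f,g,diff_step=1e-3,loss='soft_l1',f_scale=.5); return s.x,np.std(s.fun),len(pts)
E
python3 -c "
from h import *
print(lowfit(load('s3.png'),(110,160,170,220),.129,[.503,-.304]))
print(lowfit(load('scene0.png'),(117,188,171,228),.0,[.503,-.304]))
print(lowfit(load('top0.png'),(355,212,410,252),.0,[.503,-.304]))
for z in(.1275,.1285,.1295):print(lowfit(load('s4.png'),(255,170,305,220),z,[.538,.04]))
"
```

```text
(array([ 0.49987558, -0.30488801]), np.float64(2.1688363933401877), 59)
(array([ 0.50082114, -0.30449592]), np.float64(0.748369199619423), 58)
(array([ 0.50389467, -0.30541501]), np.float64(0.47815349386070644), 56)
(array([0.53414367, 0.03824812]), np.float64(0.3948753622288689), 62)
(array([0.5349041, 0.0383508]), np.float64(0.40081738721671856), 62)
(array([0.53566021, 0.03845471]), np.float64(0.40739063244101265), 62)
```

apply_moves(plan=[0.0012,-0.0003,0.008,0,0,0,0.0012,-0.0003,0.016,0,0,0,0.0012,-0.0003,0.022,0,0,0,0.0012,-0.0003,0.027,0,0,0,0.0012,-0.0003,0.03,0,0,0,0.0012,-0.0003,0.033,0,0,0,0.0012,-0.0003,0.036,0,0,0,0.0012,-0.0003,0.036,0,0,0])

```text
clock: 5.67
eef_pos: [0.5375, 0.041, 0.1045]
tool_rot: [0.707, 0.707, -0.001, 0.001]
ft_force: [-0.5, -0.1, -1.4]
grip_width: 0.0383
```

```bash
python3 -c "
from h import *
d=snap('scene','s5.png');rel([.538,.0410,.06])
b=d['pixels'][170:245,230:330,::-1]
cv2.imwrite('pics/c5.png',cv2.resize(b,(800,600),interpolation=2))
"
```

```text
at [0.5377 0.041  0.1049] t 5.7167 g 0.038862003930259466 F [ 0.81 -0.38 -1.21]
rel [0.0001 0.0003 0.0449] [0.0002 0.0018 0.0001]
```

View pics/c5.png

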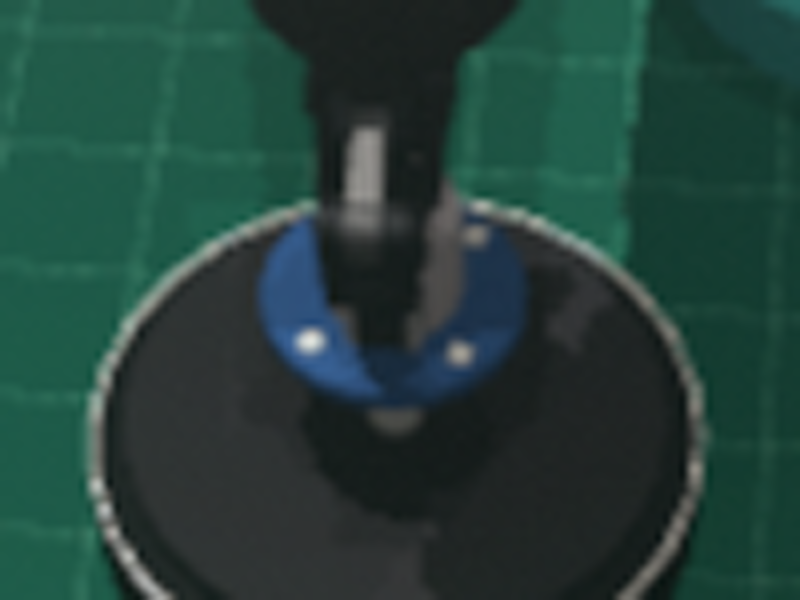

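apply_moves(plan=[0,0,0.004,0,0,0,0,0,0.008,0,0,0,0,0,0.012,0,0,0,0,0,0.016,0,0,0,0,0,0.02,0,0,0,0,0,0.02,0,0,0])

```text
clock: 6.22
eef_pos: [0.5375, 0.0409, 0.0841]
tool_rot: [0.707, 0.707, -0.001, 0.0]
ft_force: [0.6, 0.4, -1.5]
grip_width: 0.0384
```

apply_moves(plan=[0,0,0.004,0,0,0,0,0,0.008,0,0,0,0,0,0.012,0,0,0,0,0,0.016,0,0,0,0,0,0.02,0,0,0,0,0,0.022,0,0,0,0,0,0.024,0,0,0,0,0,0.024,0,0,0])

```text
clock: 6.88
eef_pos: [0.5376, 0.0409, 0.0606]
tool_rot: [0.707, 0.707, -0.001, 0.001]
ft_force: [-0.3, 0.5, -1.7]
grip_width: 0.0389
```

apply_moves(plan=[0,0,0.001,0,0,0,0,0,0.002,0,0,0,0,0,0.003,0,0,0,0,0,0.003,0,0,0])

```text
clock: 7.22
eef_pos: [0.5378, 0.0409, 0.0581]
tool_rot: [0.707, 0.707, -0.0, 0.001]
ft_force: [0.6, -0.2, -1.8]
grip_width: 0.0384
```

apply_moves(plan=[0,0,0.001,0,0,0,0,0,0.001,0,0,0,0,0,0.002,0,0,0,0,0,0.002,0,0,0])

```text
clock: 7.55
eef_pos: [0.5381, 0.0409, 0.0573]
tool_rot: [0.707, 0.707, -0.0, 0.001]
ft_force: [-2.2, -0.6, 6.0]
grip_width: 0.0385
```

apply_moves(plan=[0,0,0,0,0,0,0,0,0,0,0,0,0,0,0,0,0,0,0,0,0,0,0,0,0,0,0,0,0,0,0,0,0,0,0,0,0,0,0,0,0,0,0,0,0,0,0,0], grip=0.0854)

```text
clock: 8.22
eef_pos: [0.5379, 0.0409, 0.0561]
tool_rot: [0.707, 0.707, -0.0, 0.001]
ft_force: [0.6, -0.0, -0.2]
grip_width: 0.0853
```

```bash
python3 -c "
from h import *
d=snap('scene','s6.png');rel([.538,.0410,.2])
b=d['pixels'][170:245,230:330,::-1]
cv2.imwrite('pics/c6.png',cv2.resize(b,(800,600),interpolation=2))
"
```

```text
at [0.5379 0.0409 0.0561] t 8.2667 g 0.08506875226691248 F [-0.2   0.34 -0.72]
rel [-1.000e-04  2.000e-04 -1.439e-01] [ 0.0006  0.0017 -0.    ]
```

View pics/c6.png

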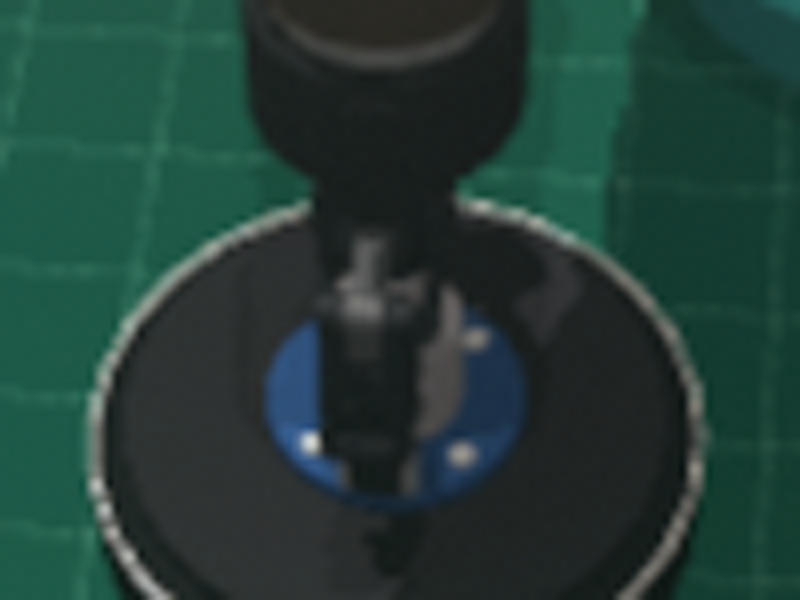

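apply_moves(plan=[0,0,-0.01,0,0,0,0,0,-0.035,0,0,0,0,0,-0.07,0,0,0,0,0,-0.1,0,0,0,0,0,-0.13,0,0,0,0.03,-0.003,-0.144,0,0,0,0.07,-0.008,-0.144,0,0,0,0.11,-0.012,-0.144,0,0,0,0.15,-0.017,-0.144,0,0,0,0.19,-0.021,-0.144,0,0,0,0.217,-0.024,-0.144,0,0,0,0.2265,-0.025,-0.144,0,0,0])

```text
clock: 9.27
eef_pos: [0.5119, 0.2718, 0.2005]
tool_rot: [0.705, 0.709, 0.001, 0.0]
ft_force: [-0.5, -0.2, -0.8]
grip_width: 0.0858
```

apply_moves(plan=[0,0,0,0,0,0,0,0,0,0,0,0,0,0,0,0,0,0])

```text
clock: 9.52
eef_pos: [0.5129, 0.2663, 0.2]
tool_rot: [0.708, 0.707, -0.001, 0.001]
ft_force: [0.3, 0.5, -0.4]
grip_width: 0.0854
```

```bash
python3 -c "
from h import *
d=snap('scene','s7.png');c=snap('top','t7.png');rel([.513,.2675,.082])
def z(i,x,y,w,h): return cv2.resize(i[y:y+h,x:x+w,::-1],(400,300),interpolation=2)
a,b=c['pixels'],d['pixels']
cv2.imwrite('pics/c7.png',np.vstack([np.hstack([z(a,227,192,80,60),z(b,240,190,80,60)]),np.hstack([z(a,140,190,100,75),z(b,320,150,120,90)])]))
"
```

```text
at [0.5131 0.2659 0.2   ] t 9.6167 g 0.08557282647572764 F [-0.39 -0.39  0.81]
rel [ 0.0018 -0.0002  0.118 ] [ 0.0007  0.002  -0.0024]
```

View pics/c7.png

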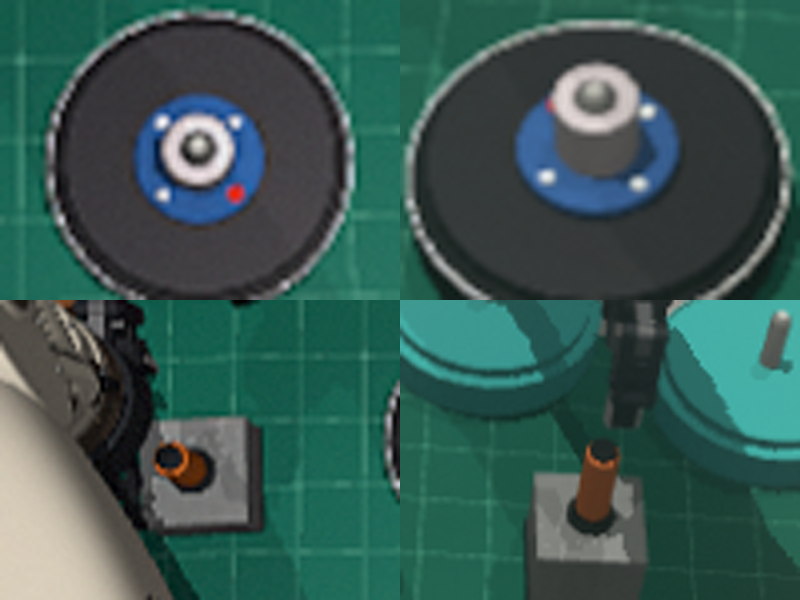

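```bash
python3 -c "
from h import *
c=load('t7.png');hsv=cv2.cvtColor(c['pixels'],cv2.COLOR_RGB2HSV);H,S,V=[hsv[...,i].astype(int) for i in range(3)]
def cen(m,w,roi):
    x0,y0,x1,y1=roi;mm=m[y0:y1,x0:x1].astype(float)*w[y0:y1,x0:x1];yy,xx=np.mgrid[y0:y1,x0:x1];return (xx*mm).sum()/mm.sum(),(yy*mm).sum()/mm.sum()
r=c['pixels'].astype(int);red=np.clip(r[...,0]-r[...,1]-60,0,None)
rc=cen(red>0,red,(268,225,281,238)); dot=unproj(c,rc,.053);print('dot top',rc,dot)
w=np.clip(r[...,0]-100,0,None)
for q in((259.5,216.5),(274.5,216.5),(259.5,231)):
    x,y=map(int,q);u=cen(w>0,w,(x-2,y-2,x+5,y+4));print('w',u,unproj(c,u,.053))
print('ring top',lowfit(c,(250,205,285,240),.045,[.538,.04]))
s=load('s7.png');r=s['pixels'].astype(int);w=np.clip(r[...,0]-130,0,None)
for q in((240+147/5,190+177/5),(240+239/5,190+184/5),(240+248/5,190+111/5)):
    x,y=map(round,q);u=cen(w>0,w,(x-2,y-2,x+3,y+3));print('sw',u,unproj(s,u,.053))
print('ring sc',lowfit(s,(255,195,305,240),.045,[.538,.04]))
"
```

```text
dot top (np.float64(273.7190082644628), np.float64(230.22314049586777)) [0.51557642 0.01831656 0.053     ]
w (np.float64(260.99094510469723), np.float64(217.1624221844935)) [0.55465234 0.05455339 0.053     ]
w (np.float64(273.15841584158414), np.float64(216.65676567656766)) [0.55541713 0.01911484 0.053     ]
w (np.float64(259.19376391982183), np.float64(230.51224944320714)) [0.51559185 0.06035824 0.053     ]
ring top (array([0.53648892, 0.0392817 ]), np.float64(0.2506307893348253), 58)
sw (np.float64(268.9257425742574), np.float64(224.75742574257427)) [0.5566273  0.01956344 0.053     ]
sw (np.float64(287.1993243243243), np.float64(226.32094594594594)) [0.55747206 0.06196641 0.053     ]
sw (np.float64(288.96039603960395), np.float64(211.7450495049505)) [0.51483953 0.06227081 0.053     ]
ring sc (array([0.53549828, 0.04094671]), np.float64(0.298490483343999), 65)
```

apply_moves(plan=[0.001,0,0.02,0,0,0,0.001,0,0.045,0,0,0,0.001,0,0.065,0,0,0,0.001,0,0.085,0,0,0,0.001,0,0.1,0,0,0,0.001,0,0.112,0,0,0,0.001,0,0.118,0,0,0,0.001,0,0.118,0,0,0,0.001,0,0.118,0,0,0])

```text
clock: 10.37
eef_pos: [0.5132, 0.2677, 0.082]
tool_rot: [0.708, 0.707, -0.0, 0.001]
ft_force: [0.4, -0.7, 0.2]
grip_width: 0.0851
```

```bash
python3 -c "
from h import *
d=snap('scene','s8.png');c=snap('top','t8.png');rel([.513,.2675,.082])
def z(i,x,y,w,h): return cv2.resize(i[y:y+h,x:x+w,::-1],(400,300),interpolation=2)
a,b=c['pixels'],d['pixels']
cv2.imwrite('pics/c8.png',np.hstack([z(a,140,190,100,75),z(b,340,170,80,60)]))
"
```

```text
at [0.5138 0.2684 0.083 ] t 10.4667 g 0.08540682416533887 F [-0.18  0.56 -0.06]
rel [-0.0009 -0.0008  0.001 ] [ 0.0026  0.0007 -0.0007]
```

View pics/c8.png

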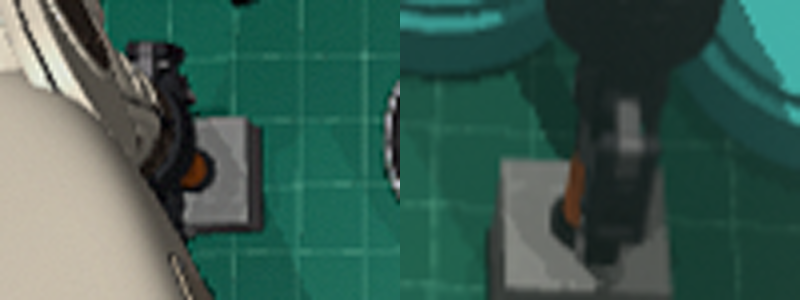

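```bash
python3 -c "
from h import *
s=load('s8.png')
for y in(.2677,): print(proj(s,[[.556,y-.011,.095],[.556,y+.011,.095],[.57,y-.011,.11],[.57,y+.011,.11]]).round(1))
for X in((.513,.2675),(.5144,.2667)):
  for n in('s7.png','t7.png'):
    c=load(n)
    print(X,n,'low,top of barrel L/R',proj(c,[[X[0],X[1]-.012,.07],[X[0],X[1]+.012,.07],[X[0],X[1]-.012,.13],[X[0],X[1]+.012,.13]]).round(1).tolist())
a=load('s7.png')['pixels'];b=load('t7.png')['pixels']
def z(i,x,y,w,h): return cv2.resize(i[y:y+h,x:x+w,::-1],(400,600),interpolation=2)
cv2.imwrite('pics/c9.png',np.hstack([z(a,355,185,40,60),z(b,170,215,30,45)]))
"
```

```text
[[374.1 220.6]
 [383.9 221.3]
 [375.  221.6]
 [384.9 222.2]]
(0.513, 0.2675) s7.png low,top of barrel L/R [[372.1, 212.2], [382.4, 212.9], [375.3, 195.7], [386.0, 196.5]]
(0.513, 0.2675) t7.png low,top of barrel L/R [[190.6, 232.0], [182.3, 232.2], [185.9, 229.2], [177.1, 229.3]]
(0.5144, 0.2667) s7.png low,top of barrel L/R [[371.8, 212.7], [382.1, 213.4], [374.9, 196.2], [385.6, 196.9]]
(0.5144, 0.2667) t7.png low,top of barrel L/R [[190.9, 231.5], [182.6, 231.7], [186.2, 228.7], [177.4, 228.8]]
```

View pics/c9.png

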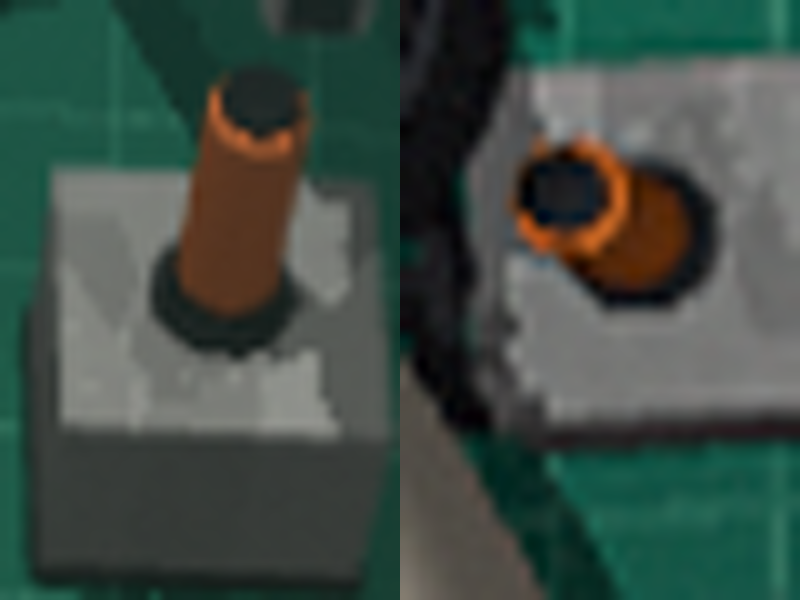

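apply_moves(plan=[-0.001,0,0,0,0,0,-0.001,0,0,0,0,0,-0.001,0,0,0,0,0,-0.001,0,0,0,0,0,-0.001,0,0,0,0,0,-0.001,0,0,0,0,0,-0.001,0,0,0,0,0,-0.001,0,0,0,0,0,-0.001,0,0,0,0,0,-0.001,0,0,0,0,0], grip=0.01)

```text
clock: 11.3
eef_pos: [0.5131, 0.2676, 0.0821]
tool_rot: [0.707, 0.707, -0.0, 0.001]
ft_force: [-0.3, 0.4, 3.2]
grip_width: 0.0229
```

apply_moves(plan=[0,0,-0.005,0,0,0,0,0,-0.015,0,0,0,0,0,-0.03,0,0,0,0,0,-0.045,0,0,0,0,0,-0.06,0,0,0,0,0,-0.075,0,0,0,0,0,-0.09,0,0,0,0,0,-0.1,0,0,0,0,0,-0.1,0,0,0,0,0,-0.1,0,0,0,0,0,-0.1,0,0,0,0,0,-0.1,0,0,0])

```text
clock: 12.3
eef_pos: [0.512, 0.2672, 0.1804]
tool_rot: [0.707, 0.707, -0.002, 0.0]
ft_force: [-0.7, -0.2, -2.3]
grip_width: 0.0229
```

```bash
python3 -c "
from h import *
d=snap('scene','s10.png');c=snap('top','t10.png');rel([.513,.2675,.182])
def z(i,x,y,w,h): return cv2.resize(i[y:y+h,x:x+w,::-1],(400,400),interpolation=2)
a,b=c['pixels'],d['pixels']
cv2.imwrite('pics/c10.png',np.hstack([z(a,140,180,80,80),z(b,335,140,90,90)]))
"
```

```text
at [0.5122 0.2673 0.1806] t 12.4 g 0.022806152158886817 F [-0.26  0.03 -2.14]
rel [ 0.0002  0.0008 -0.0014] [-0.0014  0.0027 -0.0001]
```

View pics/c10.png

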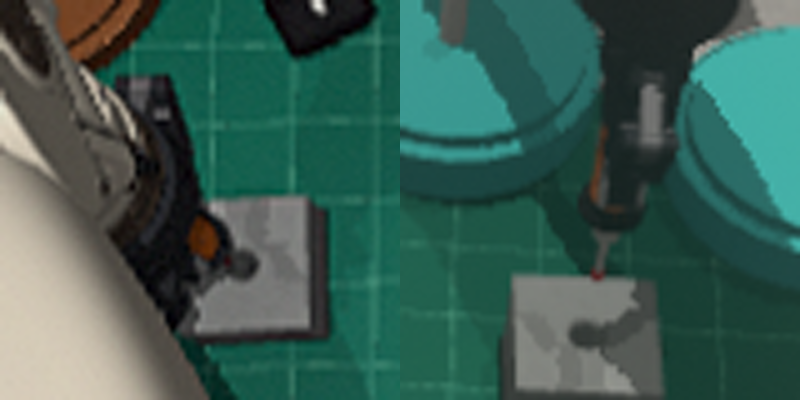

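```bash
python3 -c "
from h import *
for n,roi in(('s10.png',(370,190,390,210)),('t10.png',(178,225,195,240))):
    c=load(n); r=c['pixels'].astype(int); w=np.clip(r[...,0]-np.maximum(r[...,1],r[...,2])*1.6-10,0,None)
    x0,y0,x1,y1=roi; 
    print(w[y0:y1,x0:x1].tolist() if n[0]=='t' else '')
    hsv=cv2.cvtColor(c['pixels'],cv2.COLOR_RGB2HSV);w=w*((hsv[...,0]<5)|(hsv[...,0]>172))
    yy,xx=np.mgrid[y0:y1,x0:x1];m=w[y0:y1,x0:x1]
    u=((xx*m).sum()/m.sum(),(yy*m).sum()/m.sum());print(n,u,unproj(c,u,.110),m.sum())
"
```

```text
s10.png (np.float64(378.6209677419355), np.float64(201.62096774193546)) [0.51280395 0.26558576 0.11      ] 24.799999999999997
[[0.0, 8.399999999999999, 6.799999999999997, 15.0, 3.1999999999999957, 0.0, 0.0, 0.0, 0.0, 0.0, 0.0, 0.0, 0.0, 0.0, 0.0, 0.0, 0.0], [4.599999999999994, 7.199999999999996, 10.199999999999996, 10.599999999999994, 14.599999999999994, 0.0, 0.0, 0.0, 0.0, 0.0, 0.0, 0.0, 0.0, 0.0, 0.0, 0.0, 0.0], [13.199999999999996, 11.0, 6.799999999999997, 11.599999999999994, 9.200000000000003, 0.0, 0.0, 0.0, 0.0, 0.0, 0.0, 0.0, 0.0, 0.0, 0.0, 0.0, 0.0], [5.199999999999996, 7.799999999999997, 3.3999999999999986, 15.399999999999991, 10.599999999999994, 0.0, 0.0, 0.0, 0.0, 0.0, 0.0, 0.0, 0.0, 0.0, 0.0, 0.0, 0.0], [4.599999999999994, 9.199999999999996, 14.199999999999996, 16.39999999999999, 11.0, 0.0, 0.0, 0.0, 0.0, 0.0, 0.0, 0.0, 0.0, 0.0, 0.0, 0.0, 0.0], [0.0, 0.0, 12.599999999999994, 13.200000000000003, 10.399999999999991, 0.0, 0.0, 0.0, 0.0, 0.0, 0.0, 0.0, 0.0, 0.0, 0.0, 0.0, 0.0], [0.0, 0.0, 0.0, 9.399999999999999, 2.1999999999999957, 0.0, 0.0, 0.0, 0.0, 0.0, 0.0, 0.0, 0.0, 0.0, 0.0, 0.0, 0.0], [0.0, 0.0, 0.0, 0.0, 0.0, 0.0, 0.0, 6.399999999999999, 0.0, 0.0, 0.0, 0.0, 0.0, 0.0, 0.0, 0.0, 0.0], [0.0, 0.0, 0.0, 0.0, 0.0, 0.0, 0.0, 0.0, 0.0, 0.0, 0.0, 0.0, 0.0, 0.0, 0.0, 0.0, 0.0], [0.0, 0.0, 0.0, 0.0, 0.0, 0.0, 0.0, 0.0, 0.0, 0.0, 0.0, 0.0, 0.0, 0.0, 0.0, 0.0, 0.0], [0.0, 0.0, 0.0, 0.0, 0.0, 0.0, 0.0, 0.0, 0.0, 0.0, 0.0, 0.0, 0.0, 0.0, 0.0, 0.0, 0.0], [0.0, 0.0, 0.0, 0.0, 0.0, 0.0, 0.0, 0.0, 0.0, 0.0, 0.0, 0.0, 0.0, 0.0, 0.0, 0.0, 0.0], [0.0, 0.0, 0.0, 0.0, 0.0, 0.0, 0.0, 0.0, 0.0, 0.0, 0.0, 0.0, 0.0, 0.0, 0.0, 0.0, 0.0], [0.0, 0.0, 0.0, 0.0, 0.0, 0.0, 0.0, 0.0, 0.0, 0.0, 0.0, 0.0, 0.0, 0.0, 0.0, 0.0, 0.0], [0.0, 0.0, 0.0, 0.0, 0.0, 0.0, 0.0, 0.0, 0.0, 0.0, 0.0, 0.0, 0.0, 0.0, 0.0, 0.0, 0.0]]
t10.png (np.float64(185.0), np.float64(232.0)) [0.50800603 0.26246675 0.11      ] 6.399999999999999
```

apply_moves(plan=[-0.01,0,-0.005,0,0,0,-0.03,0,-0.01,0,0,0,-0.06,0.001,-0.015,0,0,0,-0.09,0.001,-0.015,0,0,0,-0.12,0.001,-0.015,0,0,0,-0.15,0.002,-0.015,0,0,0,-0.18,0.002,-0.015,0,0,0,-0.205,0.002,-0.015,0,0,0,-0.225,0.003,-0.015,0,0,0,-0.238,0.003,-0.015,0,0,0,-0.2465,0.003,-0.015,0,0,0,-0.2465,0.003,-0.015,0,0,0])

```text
clock: 13.4
eef_pos: [0.5155, 0.0191, 0.1973]
tool_rot: [0.708, 0.706, -0.001, 0.001]
ft_force: [0.7, -0.1, -1.3]
grip_width: 0.0229
```

apply_moves(plan=[0,0,0.01,0,0,0,0,0,0.02,0,0,0,0,0,0.03,0,0,0,0,0,0.03,0,0,0,0,0,0.03,0,0,0,0,0,0.03,0,0,0])

```text
clock: 13.9
eef_pos: [0.5157, 0.0216, 0.1668]
tool_rot: [0.707, 0.707, -0.001, 0.001]
ft_force: [1.1, 0.7, -2.1]
grip_width: 0.0227
```

```bash
python3 -c "
from h import *
d=snap('scene','s11.png');c=snap('top','t11.png');rel([.5162,.0205,.122])
def z(i,x,y,w,h): return cv2.resize(i[y:y+h,x:x+w,::-1],(400,400),interpolation=2)
a,b=c['pixels'],d['pixels']
cv2.imwrite('pics/c11.png',np.hstack([z(a,230,190,80,80),z(b,250,180,60,60)]))
"
```

```text
at [0.5162 0.0214 0.1675] t 14.0 g 0.022431455387181262 F [ 0.04  0.52 -0.98]
rel [-0.0009 -0.      0.0455] [0.0014 0.0017 0.0006]
```

View pics/c11.png

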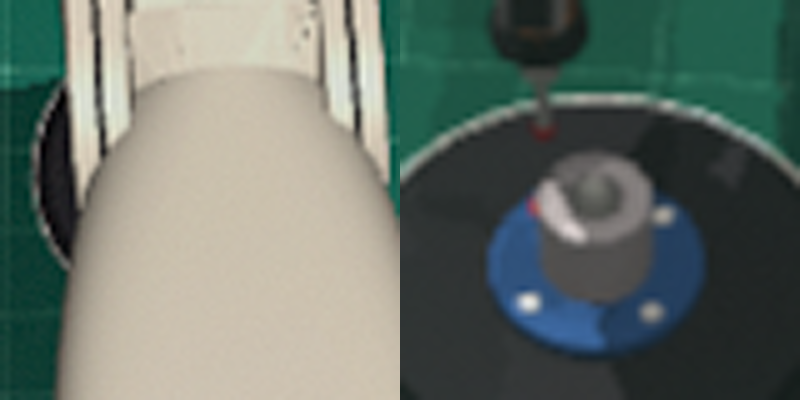

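```bash
python3 -c "
from h import *
c=load('s11.png'); r=c['pixels'].astype(int); hsv=cv2.cvtColor(c['pixels'],cv2.COLOR_RGB2HSV)
w=np.clip(r[...,0]-np.maximum(r[...,1],r[...,2])*1.3-5,0,None)*((hsv[...,0]<6)|(hsv[...,0]>170))
x0,y0,x1,y1=264,194,279,206
yy,xx=np.mgrid[y0:y1,x0:x1];m=w[y0:y1,x0:x1];print(m.astype(int))
u=((xx*m).sum()/m.sum(),(yy*m).sum()/m.sum());
for z in(.094,.097,.099):print(u,unproj(c,u,z))
print(r[208:214,266:276,0].tolist());print(proj(c,[[.514,.0199,.053],[.5165,.0199,.053]]))
"
```

```text
[[ 0  0  0  0  0  0  0  0  0  0  0  0  0  0  0]
 [ 0  0  0  0  0  0  0  0  0  0  0  0  0  0  0]
 [ 0  0  0  0  0  0  0  0  0  0  0  0  0  0  0]
 [ 0  0  0  0  0  0  0  0  0  0  0  0  0  0  0]
 [ 0  0  0  0  0  0  0  0  0  0  0  0  0  0  0]
 [ 0  0  0  0  0  0  9  7 10  0  0  0  0  0  0]
 [ 0  0  0  0  0  0  8 22  8  0  0  0  0  0  0]
 [ 0  0  0  0  0  0  0  0  0  0  0  0  0  0  0]
 [ 0  0  0  0  0  0  0  0  0  0  0  0  0  0  0]
 [ 0  0  0  0  0  0  0  0  0  0  0  0  0  0  0]
 [ 0  0  0  0  0  0  0  0  0  0  0  0  0  0  0]
 [ 0  0  0  0  0  0  0  0  0  0  0  0  0  0  0]]
(np.float64(271.02352941176474), np.float64(199.58823529411765)) [0.5148727  0.02112269 0.094     ]
(np.float64(271.02352941176474), np.float64(199.58823529411765)) [0.51729103 0.02147652 0.097     ]
(np.float64(271.02352941176474), np.float64(199.58823529411765)) [0.51890324 0.02171241 0.099     ]
[[45, 46, 45, 47, 93, 150, 178, 149, 94, 79], [45, 46, 47, 76, 131, 164, 182, 177, 133, 81], [45, 47, 49, 121, 155, 168, 187, 190, 157, 95], [47, 50, 52, 121, 156, 175, 192, 190, 177, 130], [50, 52, 53, 81, 107, 148, 183, 190, 186, 153], [49, 49, 49, 49, 64, 100, 156, 186, 198, 199]]
[[271.06767289 210.25433311]
 [270.9526683  211.0891358 ]]
```

apply_moves(plan=[-0.0015,-0.0012,0.005,0,0,0,-0.0015,-0.0012,0.012,0,0,0,-0.0015,-0.0012,0.019,0,0,0,-0.0015,-0.0012,0.025,0,0,0,-0.0015,-0.0012,0.03,0,0,0,-0.0015,-0.0012,0.033,0,0,0,-0.0015,-0.0012,0.035,0,0,0,-0.0015,-0.0012,0.035,0,0,0,-0.0015,-0.0012,0.035,0,0,0])

```text
clock: 14.75
eef_pos: [0.5147, 0.0195, 0.1322]
tool_rot: [0.707, 0.707, -0.0, 0.001]
ft_force: [-0.4, -0.1, -0.7]
grip_width: 0.0226
```

```bash
python3 -c "
from h import *
d=snap('scene','s12.png');rel([.5162,.0205,.122])
b=d['pixels'];print(proj(d,[[.514,.0199,.053+.008],[.5165,.0199,.061]]))
cv2.imwrite('pics/c12.png',cv2.resize(b[180:240,245:325,::-1],(800,600),interpolation=2))
"
```

```text
at [0.5149 0.0195 0.1324] t 14.8 g 0.02272665738860773 F [ 0.    1.36 -1.08]
rel [0.001  0.0013 0.0104] [0.0012 0.0017 0.    ]
[[270.96572004 208.15318349]
 [270.8499733  208.98962624]]
```

View pics/c12.png

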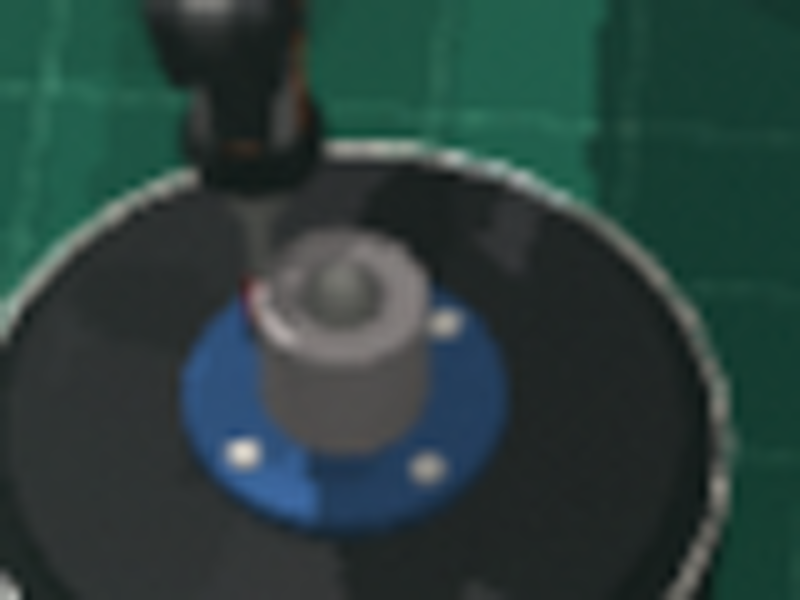

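apply_moves(plan=[0,0,0.001,0,0,0,0,0,0.002,0,0,0,0,0,0.003,0,0,0,0,0,0.004,0,0,0,0,0,0.005,0,0,0,0,0,0.006,0,0,0,0,0,0.006,0,0,0,0,0,0.006,0,0,0])

```text
clock: 15.47
eef_pos: [0.5148, 0.0195, 0.1263]
tool_rot: [0.707, 0.707, -0.0, 0.001]
ft_force: [-0.9, -0.0, 0.4]
grip_width: 0.0226
```

```bash
python3 -c "
from h import *
import time
for i in range(3):
  d=snap('scene','s13.png');o=sensors.get_obs();print(o['eef_pos'].round(4),o['ft_force'].round(2))
"
```

```text
[0.5147 0.0195 0.1263] [-1.27 -0.15  0.32]
[0.5147 0.0195 0.1263] [0.74 0.02 0.44]
[0.5147 0.0195 0.1263] [ 0.34 -0.52  0.28]
```

apply_moves(plan=[0,0,0.001,0,0,0,0,0,0.002,0,0,0,0,0,0.003,0,0,0,0,0,0.003,0,0,0,0,0,0.003,0,0,0,0,0,0.003,0,0,0])

```text
clock: 16.12
eef_pos: [0.5148, 0.0195, 0.1233]
tool_rot: [0.707, 0.707, -0.0, 0.001]
ft_force: [-1.1, 0.1, 2.2]
grip_width: 0.0229
```

```bash
python3 -c "
from h import *
F=[]
for i in range(8):
  d=snap('scene','s14.png');o=sensors.get_obs();F.append(o['ft_force'])
print(o['eef_pos'].round(4),np.mean(F,0).round(2),o['ft_torque'],o['clock'],np.abs(o['joint_vel']).max(), Ro.from_quat(o['tool_rot']).as_matrix().round(4).tolist())
b=d['pixels']
c=load('s12.png')['pixels']
f=lambda i:cv2.resize(i[175:235,250:290,::-1],(400,600),interpolation=2)
cv2.imwrite('pics/c14.png',np.hstack([f(c),f(b)]))
"
```

```text
[0.5147 0.0195 0.1232] [-0.15  0.18  1.39] [0.02019977 0.0313395  0.00794142] 16.5167 0.003258222646516552 [[0.0, 1.0, 0.0009], [1.0, -0.0, -0.0017], [-0.0017, 0.0009, -1.0]]
```

View pics/c14.png

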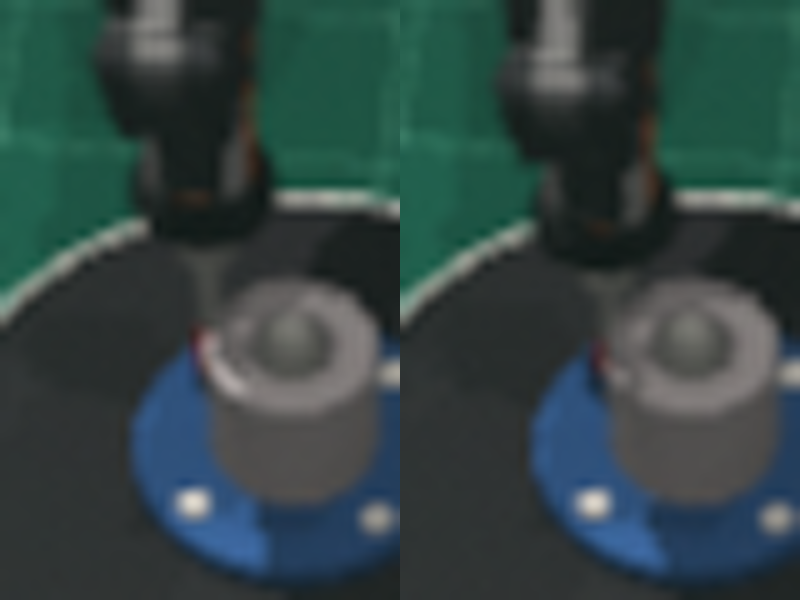

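```bash
python3 -c "
from h import *
for n in('s7','s12','s14'):
  r=load(n+'.png')['pixels'].astype(int); print(n);print((r[...,0]-r[...,1])[204:216,264:276])
c=load('s14.png')
for X in((.514,.0199),(.5165,.0199),(.5153,.0195)):
  print(X,'ball c',proj(c,[[*X,.057],[X[0],X[1]-.004,.057],[*X,.053],[X[0],X[1]-.005,.053]]).round(1).tolist())
"
```

```text
s7
[[ -5  -5  -5  -5  -5  -4  -5  -5  -3   5   8   9]
 [ -5  -5  -5  -5  -5  -6  -5  -2   6  10  10  10]
 [ -6  -5  -5  -5  -4  -5  -4   5  10  10  10   9]
 [ -5  -5  -5  -6  -4  -5  -3   7  10   9  10   8]
 [ -5  -5  -6  -4  -5 -11   0   9   9   9   9   3]
 [ -4  -4  -4  -4 -10  12  14  10   9  10   7   0]
 [ -4  -4  -4 -10 -26  54  43  10   9   9   8   2]
 [ -4  -4 -16 -31 -38  51  60  18   8   9  10   6]
 [ -4 -17 -33 -41 -42  -5  21  13   9  10  10   9]
 [ -8 -27 -41 -43 -43 -41 -24   0   7   9  10  11]
 [-22 -39 -42 -43 -43 -42 -23  -4   4   6   9   9]
 [-30 -42 -44 -44 -44 -44 -29  -7   1   3   5   6]]
s12
[[ -4  -4  -4  -3  -4  -3  -2  -1  -3   0   1   2]
 [ -5  -4  -5  -4  -3  -3  -2  -2  -1   1   3   2]
 [ -4  -4  -5  -4  -3  -3  -3   0   1   2   3   3]
 [ -5  -3  -4  -4  -3  10   8  -1   2   4   5   4]
 [ -4  -3  -4  -5  -4  21  23  12   3   4   4   2]
 [ -4  -4  -4  -4 -10  26  24  11   3   4   2   1]
 [ -4  -5  -5 -10 -22  13  18   5   3   4   2   0]
 [ -4  -5 -12 -24 -31  -1  17   9   6   3   4   3]
 [ -4 -12 -25 -32 -33 -18   6   8   8   5   4   3]
 [ -7 -22 -33 -33 -35
[... 315 characters left out ...]
  -3   0   3   4   5   3]
 [ -4  -3  -4  -3  -4   1   2   2   3   4   4   2]
 [ -4  -5  -4  -4 -10  12  15   2   3   4   3   0]
 [ -4  -5  -4  -9 -16  17  19   2   3   3   3   1]
 [ -4  -4 -13 -25 -24  13  19  10   3   4   5   3]
 [ -4 -13 -26 -32 -28  -6   6   6   4   4   4   4]
 [ -7 -22 -32 -34 -28 -19  -8   2   3   2   4   6]
 [-17 -31 -34 -34 -31 -25  -8  -1   2   3   4   5]
 [-26 -36 -34 -34 -34 -32 -17  -2   1   2   3   4]]
(0.514, 0.0199) ball c [[271.0, 209.2], [269.3, 209.1], [271.1, 210.3], [269.0, 210.1]]
(0.5165, 0.0199) ball c [[270.9, 210.0], [269.2, 209.9], [271.0, 211.1], [268.8, 210.9]]
(0.5153, 0.0195) ball c [[270.8, 209.6], [269.1, 209.5], [270.8, 210.7], [268.7, 210.5]]
```

```bash
python3 -c "
from h import *
o=sensors.get_obs();print(o['clock'],o['eef_pos'],o['ft_force'],o['grip_width']); print(bot.job_done())"
```

```text
16.5167 [0.51474555 0.01950781 0.12322019] [0.03312901 0.82279334 1.11087061] 0.022736699966676065
the job is handed in; nothing more can be done
None
```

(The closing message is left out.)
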